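# Shut the dust gate behind the chip board with the bent rod

## Task

The dust port behind the low plywood chip board has been left open: take the bent rod from its wooden rest, reach over the board with it and push the gate's red lip away from you until the blade is fully shut. When you feel it seat, keep pressing it home with the rod, firmly but never hard (about 13 N, never over 20 N), for about a second so that it beds into its seal, then lay the rod back in the notches of its rest as you found it. Only the rod may touch the blade; do not knock the board or the dust port, and leave the tools and the wood on the bench where they are.

Things in the scene. Friction and masses are not known exactly. Their poses are not given: they have to be found in the camera images.
- rod: Bent rod, 0.17 kg: green wooden handle 180 long (x), 20 wide (y), 22 tall (z), flat-sided; at its front end (+x) a brass ferrule and a 10 mm thick steel rod that runs on and bends straight down. Origin: handle's centre; +x to the bend, z up. The down leg's axis is at x = +120, its round end at z = -90. Balance near x = +52. It lies level in the rest, the leg hanging 25 above the bench.
- rod_grip (a point): Good grip point on the rod's handle: x = +40 from its centre, midway across, 80 behind the leg's axis. Fingers fit from above between the rest's uprights, x from -25 to +55. Grip hard (100 N or more): a load on the leg turns the rod in the fingers. Axes as the rod's.
- rod_tip (a point): Round lower end of the rod's down leg (radius 5), 80 ahead of and 90 below the grip point. Axes as the rod's.
- rest: Rod rest, fixed: light wooden foot 170 x 90 x 14, two uprights 12 thick at x = -45 and +78, each with a notch whose floor is 104 above the bench and whose cheek tips are at 121; notch 22 wide at the floor, about 30 at the top. Origin on the bench under the handle's place, +x as the lying rod's. The rod lies right with its origin 115 above this origin and the axes alike.
- port: Dust port, fixed behind the chip board: grey 63 mm pipe standing on the bench, aluminium slide gate (housing 110 x 104, 62 to 86 above the bench), on top an elbow with a round suction mouth towards the board (92 wide, front at x = -48, 106 to 198 above the bench). Origin on the bench on the pipe's axis; +x points away from the board, the way the blade closes.
- blade: Steel gate blade with an upturned red lip 74 wide (y), 3 thick, from 72 to 104 above the bench; slides along the port's x only. Origin: middle of the lip's face towards the board, 74 above the bench: in the port's frame at x = -147 to -115 at the start (open), -82 to -68 when shut: packed chips shift the seat, and where it lies in these 14 mm shows only by feel.
- lip_top (a point): Middle of the red lip's upper edge, face towards the board. The blade drags with about 5 N all the way, stays where it is left, and at its seat meets a stiff rubber seal (about 40 N per mm) and goes no farther. Axes as the port's.
- board: Chip board, fixed, moves with the port: plywood 15 thick (x), 400 long (y), dark cap strip 21 thick; top 135 above the bench. Origin on the bench under its middle, at x = -193.5 in the port's frame, axes as the port's; two battens 30 x 22 at its back at y = +-185. Between its cap and the open lip 36 to 68 mm are free for the rod's leg.
- chisel_a: Narrow chisel lying on the bench, 190 long, 20 thick, dark wooden handle; leave alone. Origin on the bench, 90 from the handle's end, +x to the edge.
- chisel_b: Wide chisel, as the narrow one, blade 24 wide; leave alone.
- mallet: Carver's mallet lying on the bench, handle 210 long, steel head 100 x 48; leave alone. Origin on the bench under the handle, +x to the head at x = +75.
- blank: Half-carved wooden block 90 x 70 x 82 on the bench; leave alone. Origin under its centre.
- vice: Red bench vice 140 x 285, 167 tall with a carved piece in its wooden jaws, screwed to the left of the bench; keep clear. Origin on the bench under its middle.
There are look-alikes about, which are no part of the job. There is more than one size of the rod; the one meant has the size given above.

How it is judged:
By the outcome, as a careful person would: the job done as asked, in the order asked, and still so for the second after the job is handed in, with the robot touching nothing.
It also fails if it takes over 64 s, if anything falls off the work surface, if the arm or the gripper's body presses on something with over 40 N, if the wrist force passes 120 N, or if a joint passes its speed limit or range.

## Robot

A 6-joint arm with a two-finger parallel gripper is mounted at the origin on the work surface. World frame = base frame: x ahead of the robot, y to its left, z up, the work surface at z = 0. Lengths are in m, angles in rad, forces in N, time in s.
With the tool pointing down it reaches from about 0.35 to 0.975 m from the base axis. Payload 4.9 kg.
Tool frame: the origin (TCP) lies on the centre line of the jaws, within the pads' length; the fingertips stand 8 mm ahead of it and the grasp point (between the pads) lies 11 mm behind it; z points along the fingers, y is the line along which they close (so a half turn about z gives the same grasp; the last joint's range is limited). The gripper opens to 85 mm and grips with 20 to 120 N. Pads are 22 mm wide; open, the fingers measure 114 mm over their backs; the gripper's body (76 mm by 85 mm) begins 54 mm behind the grasp point. The pads swing forward as they close: fully open they stand 13 mm farther back than shut.
Start: joints at [1.15, 0.053, 1.613, -0, 1.476, -0.119], TCP at [0.186, 0.597, 0.239] pointing down, gripper open.
Joint ranges: [-3.01, 3.01], [-1.01, 2.22], [0.06, 2.58], [-1.02, 4.17], [0.09, 2.62], [-3.14, 3.14]. Speed limits (rad/s): [2.57, 2.57, 3.14, 3.14, 3.14, 3.14].

## Interface

Orientations are given as a rotation vector (axis times angle).
In Python, from station import ctrl gives the robot as it stands.
- The arm moves only by the shell command python3 -m jog 'ROWS' [FORCE]. ROWS is rows parted by semicolons, their numbers by spaces, 1 to 20 of them, each of 7 numbers: the finger opening in m, then dx, dy, dz in m, then a rotation vector rx, ry, rz in rad; each row is the pose to reach, as a shift and turn from the pose commanded when the command began, along the tool's axes at that moment; what a row does not reach only later rows make up. A row lasts 1/12 s, in which the tool goes at most 0.0417 m and 0.125 rad, less where a joint would pass 70% of its speed; a pose out of reach is approached as far as the arm can. The fingers move at their own pace and stop on an object; FORCE is the grip in N (left out, the last holds). Time passes only in rows, so rows that do not move let the fingers close. It prints the time, the measured TCP pose, the force, the opening and the grip force at its end.
- ctrl.get_obs(): the state, without advancing time (a new reading comes with each control period).
- ctrl.get_image(name): name is "side" or "top" or "wrist"; returns the picture (384x512x3 uint8, red, green, blue); there is no depth.
- ctrl.camera_params(name): a dict with "fx", "fy", "cx", "cy" (pixels), "T" (4x4, takes a point from camera to world coordinates); the wrist camera has in their place "tool_from_camera" (4x4, takes a point from camera to tool coordinates, whose origin is the TCP and whose axes are the flange's). Camera axes: x right, y down, z forward; pixel columns grow to the right and rows downward; lengths in m; the calibration is good to about 2 mm. A picture is of the moment at which its call begins: read the wrist's pose just before it. camera_params takes no time and is no camera call.
- ctrl.finish_job(): hands the job in; it is judged then, once.
Trained networks look in the newest picture that a camera, given by its name, has taken for a name from the list of things; names that differ only in an ending like _2 or _b are one class to them, and where a whole thing is asked for, a point or a joint stands for the part that bears it (a point fixed in the world has none). Each returns a list of dicts, best first, with "p" (0 to 1); they miss things now and then, are a little off and sometimes report something else, mostly with a low value. They report only what shows in the picture. A call takes as long as a camera call. They do not tell look-alikes from the thing itself.
- ctrl.find_in(camera, thing): "extent" ([left, top, right, bottom] in pixels, round what is visible of it).
- ctrl.cut_out(camera, thing): "mask" (384x512 bool, what is visible of it) and "extent" ([left, top, right, bottom] in pixels, round what is visible of it).
- ctrl.tip_of(camera, thing): "xy" ([column, row] in pixels: a listed point, or the origin of a listed thing).
The state is a dict: "t": time; "q": joint angles; "dq": joint speeds; "effort": joint torques, N m; "tool_pos": TCP position; "tool_rot": TCP orientation; "contact_force": force on the tool from outside, world axes, zero at the start; "wrist_torque": the same for the moment, N m; "opening": finger opening in m; "grip_force": force on a finger pad.
Only numpy, scipy, OpenCV 4.12 (cv2) and the standard library are available. Lean on these libraries where they do the work, as an engineer would, in place of code of your own. Each camera call takes 0.05 s, during which the arm holds its last target. There are 200 camera calls.

## Working session

There is one attempt and no reset: what is moved stays moved. The work goes in short steps, Python scripts to look and compute and a shell command to move; the robot and the scene stay as the last step left them, time stands still between calls to the robot, and variables do not carry over. Pictures are saved under pics/ and viewed, at most 10 in all, crops included, and the job is handed in when it is done.

```bash
mkdir -p pics; ls; cat > h.py <<'E'
import numpy as np,cv2
from station import ctrl
from scipy.spatial.transform import Rotation as R
def cam(n):
    c=ctrl.camera_params(n); 
    if n=='wrist':
        o=ctrl.get_obs(); T=np.eye(4); T[:3,:3]=R.from_rotvec(o['tool_rot']).as_matrix(); T[:3,3]=o['tool_pos']
        return c,T@c['tool_from_camera']
    return c,np.array(c['T'])
def ray(n,uv):
    c,T=cam(n); d=T[:3,:3]@np.array([(uv[0]-c['cx'])/c['fx'],(uv[1]-c['cy'])/c['fy'],1]); return T[:3,3],d
def atz(n,uv,z):
    o,d=ray(n,uv); return o+d*(z-o[2])/d[2]
def proj(n,p):
    c,T=cam(n); q=np.linalg.inv(T)@np.append(p,1); return np.array([c['fx']*q[0]/q[2]+c['cx'],c['fy']*q[1]/q[2]+c['cy']])
def tri(n1,u1,n2,u2):
    o1,d1=ray(n1,u1);o2,d2=ray(n2,u2); s=np.linalg.lstsq(np.c_[d1,-d2],o2-o1,rcond=None)[0]
    a=o1+d1*s[0];b=o2+d2*s[1]; return (a+b)/2,np.linalg.norm(a-b)
def save(n,f,im=None):
    im=ctrl.get_image(n) if im is None else im; cv2.imwrite('pics/'+f,im[:,:,::-1]); return im
E
python3 - <<'E'
from h import *
np.set_printoptions(precision=3,suppress=True)
print(ctrl.get_obs())
for n in ['top','side']:
    save(n,n+'0.png')
    print(n,cam(n)[1][:3], cam(n)[0]['fx'])
    for t in ['rod_grip','rod_tip','rest','port','lip_top','board','rod']:
        print(t,[(np.round(d['xy'],1).tolist(),round(d['p'],2)) for d in ctrl.tip_of(n,t)[:4]])
a=cv2.imread('pics/top0.png');b=cv2.imread('pics/side0.png')
E
```

```text
pics
{'t': 0.0, 'q': array([ 1.15 ,  0.053,  1.614,  0.   ,  1.476, -0.119]), 'dq': array([-0.   ,  0.001,  0.   , -0.002,  0.001, -0.   ]), 'effort': array([  0.   , -39.367, -37.018,  -0.   ,   0.007,  -0.   ]), 'tool_pos': array([0.186, 0.596, 0.238]), 'tool_rot': array([-0.472, -3.105,  0.003]), 'contact_force': array([0.644, 0.583, 0.749]), 'wrist_torque': array([-0.014, -0.006,  0.028]), 'grip_force': 0.0, 'opening': 0.08577154241264939}
top [[ 0.025 -0.981  0.193  0.324]
 [-1.    -0.023  0.011  0.004]
 [-0.006 -0.193 -0.981  1.138]] 364.38620651327284
rod_grip [([386.3, 243.9], 0.84), ([346.0, 178.1], 0.76), ([228.0, 165.0], 0.57), ([179.9, 273.4], 0.54)]
rod_tip [([394.6, 225.8], 0.87), ([365.3, 157.5], 0.8)]
rest [([364.6, 251.2], 0.58), ([384.4, 242.9], 0.55)]
port [([232.0, 132.5], 0.9), ([234.8, 192.6], 0.48), ([231.3, 162.5], 0.4)]
lip_top [([232.1, 163.8], 0.63)]
board [([236.8, 192.6], 0.68)]
rod [([373.1, 249.6], 0.9), ([342.3, 185.5], 0.54)]
side [[-0.997 -0.067  0.042  0.503]
 [-0.077  0.726 -0.684  0.718]
 [ 0.016 -0.685 -0.729  0.839]] 362.0193189749742
rod_grip [([312.5, 115.6], 0.83)]
rod_tip [([295.2, 121.0], 0.96), ([232.7, 137.7], 0.6)]
rest []
port [([317.3, 243.1], 0.67), ([184.4, 230.2], 0.56)]
lip_top [([317.7, 119.8], 0.68), ([232.6, 204.0], 0.66)]
board [([258.9, 233.0], 0.88)]
rod [([318.9, 119.3], 0.88), ([254.3, 148.0], 0.65)]
```

View pics/top0.png

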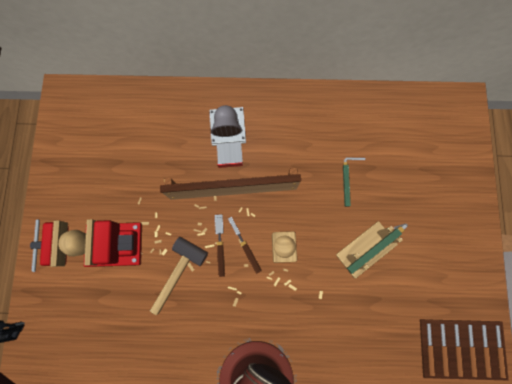

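View pics/side0.png

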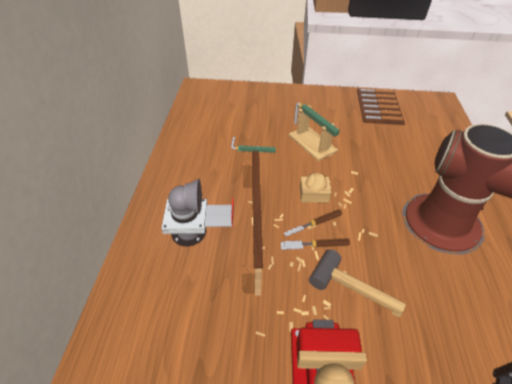

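```bash
python3 - <<'E'
from h import *
np.set_printoptions(precision=4,suppress=True)
print('grip',tri('top',(386.3,243.9),'side',(312.5,115.6)))
print('tip',tri('top',(394.6,225.8),'side',(295.2,121)))
print('rod',tri('top',(373.1,249.6),'side',(318.9,119.3)))
print('lip',tri('top',(232.1,163.8),'side',(232.6,204)))
print('port@0',atz('top',(232,132.5),0.0),atz('side',(184.4,230.2),0))
T=ctrl.get_image('top');S=ctrl.get_image('side')
for n in ['top','side']:
  for t in ['rod','blade','board','port','rest']:
    for d in ctrl.cut_out(n,t)[:3]:
        m=d['mask'].astype(np.uint8); 
        if m.sum()<5: continue
        c=max(cv2.findContours(m,0,2)[0],key=cv2.contourArea)
        print(n,t,round(d['p'],2),np.round(d['extent'],0),cv2.boxPoints(cv2.minAreaRect(c)).round(1).tolist())
def cr(I,x0,y0,w,h,W,H): return cv2.resize(I[y0:y0+h,x0:x0+w],(W,H),interpolation=cv2.INTER_CUBIC)
im=np.vstack([np.hstack([cr(T,325,145,90,65+0,400,289),cr(T,325,215,90,65,400,289)]),np.hstack([cr(T,155,95,150,108,400,288),cr(S,225,85,120,86,400,288)])])
save('',"c1.png",im)
E
```

```text
grip (array([ 0.392 , -0.3576,  0.0998]), np.float64(0.0007239655020791744))
tip (array([ 0.4493, -0.4058,  0.0389]), np.float64(0.003667618759832754))
rod (array([ 0.3738, -0.3146,  0.1162]), np.float64(0.001889908348209917))
lip (array([0.6143, 0.0851, 0.1089]), np.float64(0.0017217128800247512))
port@0 [0.7507 0.0981 0.    ] [0.757  0.1025 0.    ]
top rod 0.79 [348. 222. 405. 276.] [[345.3999938964844, 266.79998779296875], [402.1000061035156, 220.1999969482422], [409.0, 228.60000610351562], [352.29998779296875, 275.20001220703125]]
top rod 0.71 [343. 160. 352. 206.] [[341.79998779296875, 158.1999969482422], [347.8999938964844, 157.89999389648438], [350.20001220703125, 205.89999389648438], [344.1000061035156, 206.1999969482422]]
top blade 0.77 [219. 142. 245. 164.] [[216.0, 144.5], [240.5, 142.1999969482422], [242.60000610351562, 165.1999969482422], [218.10000610351562, 167.39999389648438]]
top blade 0.45 [161. 169. 300. 199.] [[159.1999969482422, 178.60000610351562], [299.5, 168.39999389648438], [301.1000061035156, 189.60000610351562], [160.6999969482422, 199.8000030517578]]
top b
[... 1073 characters left out ...]
9389648438], [263.0, 151.10000610351562], [261.79998779296875, 294.1000061035156]]
side board 0.47 [309. 250. 403. 318.] [[306.3999938964844, 282.5], [326.70001220703125, 246.1999969482422], [411.3999938964844, 293.79998779296875], [391.0, 330.0]]
side port 0.71 [162. 154. 263. 295.] [[147.0, 200.89999389648438], [213.6999969482422, 166.60000610351562], [241.3000030517578, 220.1999969482422], [174.60000610351562, 254.5]]
side rest 0.69 [293. 110. 335. 158.] [[282.6000061035156, 130.1999969482422], [301.6000061035156, 108.0], [341.6000061035156, 142.3000030517578], [322.6000061035156, 164.5]]
side rest 0.59 [207. 204. 237. 229.] [[206.0, 204.0], [233.0, 204.0], [233.0, 226.0], [206.0, 226.0]]
```

View pics/c1.png

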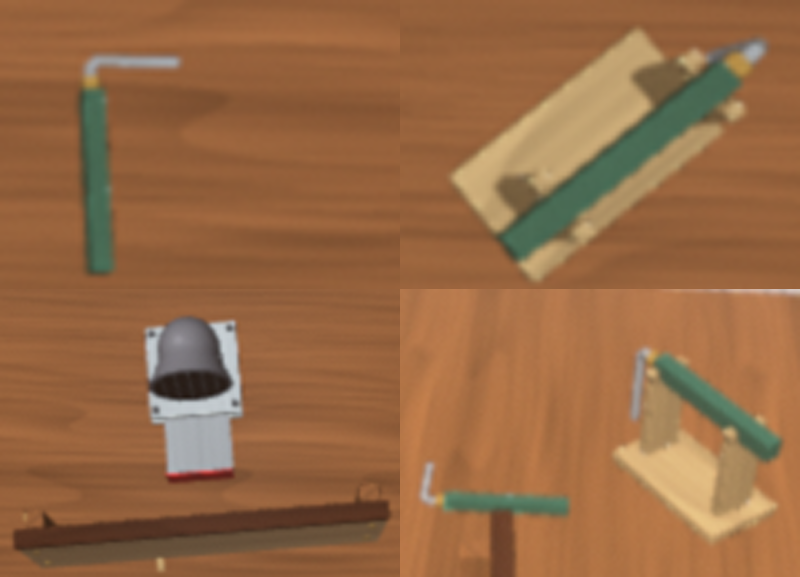

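```bash
cat > fit.py <<'E'
from h import *
from scipy.optimize import minimize
np.set_printoptions(precision=4,suppress=True)
def pts(P,pose):
    x,y,a=pose[:3]; c,s=np.cos(a),np.sin(a); P=np.array(P); return np.c_[x+c*P[:,0]-s*P[:,1],y+s*P[:,0]+c*P[:,1],P[:,2]]
def box(x0,x1,y0,y1,z0,z1): return [(x,y,z) for x in(x0,x1) for y in (y0,y1) for z in (z0,z1)]
CP={n:cam(n) for n in ['top','side']}
def prj(n,P):
    c,T=CP[n]; q=(np.c_[P,np.ones(len(P))]@np.linalg.inv(T).T); return np.c_[c['fx']*q[:,0]/q[:,2]+c['cx'],c['fy']*q[:,1]/q[:,2]+c['cy']]
def hull(n,P):
    m=np.zeros((384*4,512*4),np.uint8); h=cv2.convexHull((prj(n,P)*4+1.5).round().astype(np.int32)); cv2.fillConvexPoly(m,h,1); return m
def cost(pose,masks,bx):
    s=0
    for n,M in masks.items():
        h=hull(n,pts(bx,pose)); s+=1-(h&M).sum()/(h|M).sum()
    return s
E
python3 - <<'E'
from fit import *
G={}
for n,(x0,y0,x1,y1) in {'top':(335,212,412,285),'side':(285,95,345,140)}.items():
    I=ctrl.get_image(n); hs=cv2.cvtColor(I,cv2.COLOR_RGB2HSV); m=((hs[...,0]>55)&(hs[...,0]<100)&(hs[...,1]>80)).astype(np.uint8)
    k=np.zeros_like(m);k[y0:y1,x0:x1]=m[y0:y1,x0:x1]; G[n]=cv2.resize(k,None,fx=4,fy=4,interpolation=0)
for L in (.09,.07):
    b=box(-L,L,-.01,.01,.104,.126)
    for sel in (G,{'top':G['top']},{'side':G['side']}):
        r=minimize(cost,[.374,-.315,-.88],(sel,b),'Nelder-Mead',options=dict(initial_simplex=[[.374,-.315,-.88],[.39,-.315,-.88],[.374,-.33,-.88],[.374,-.315,-.75]]))
        print(L,list(sel),r.x,r.fun)
# board/port
cr=lambda u,v:(155+u/2.667-.3,95+(v-289)/2.667-.3)
cap=[atz('top',cr(*p),.135) for p in [(13,533),(386,503),(389,518),(17,548)]]
print('cap',np.array(cap)[:,:2].tolist(),np.mean(cap,0))
hs=[atz('top',cr(*p),.086) for p in [(145,327),(236,320),(241,414),(152,422)]]
print('hous',np.array(hs)[:,:2].tolist(),np.mean(hs,0))
lp=[atz('top',cr(*p),.104) for p in [(168,481),(233,476)]]
print('lip',np.array(lp)[:,:2].tolist(),np.mean(lp,0))
E
```

```text
0.09 ['top', 'side'] [ 0.3729 -0.3197 -0.9346] 1.7939901489761962
0.09 ['top'] [ 0.3733 -0.3197 -0.9289] 0.8230318802862719
0.09 ['side'] [ 0.3673 -0.3354 -1.0064] 0.969449776071657
0.07 ['top', 'side'] [ 0.3734 -0.3144 -0.8811] 1.7894815712006988
0.07 ['top'] [ 0.3737 -0.3151 -0.878 ] 0.823389651531151
0.07 ['side'] [ 0.3672 -0.322  -0.9099] 0.9634564141606395
cap [[0.5360136913601592, 0.28526595600058174], [0.5779290832223294, -0.10868210918632085], [0.561660495293371, -0.1118803894794758], [0.5199600251068885, 0.27981931764015083]] [0.5489 0.0861 0.135 ]
hous [[0.793364941084878, 0.16461027364846273], [0.804362548626536, 0.05964107399971713], [0.6904565385050436, 0.05038553133365555], [0.678640751809129, 0.1509825764253239]] [0.7417 0.1064 0.086 ]
lip [[0.6050677165274986, 0.127578698938861], [0.6124292735251553, 0.056222809135454896]] [0.6087 0.0919 0.104 ]
```

```bash
python3 - <<'E'
from fit import *
G={}
for n,(x0,y0,x1,y1) in {'top':(335,212,412,285),'side':(285,95,345,140)}.items():
    I=ctrl.get_image(n).astype(int); m=((I[...,1]>I[...,0]+8)&(I[...,1]>I[...,2])).astype(np.uint8)
    k=np.zeros_like(m);k[y0:y1,x0:x1]=m[y0:y1,x0:x1]; print(k.sum()); G[n]=cv2.resize(k,None,fx=4,fy=4,interpolation=0)
for L in (.09,.07):
    b=box(-L,L,-.01,.01,.104,.126)
    for sel in (G,{'top':G['top']},{'side':G['side']}):
        r=minimize(cost,[.374,-.315,-.88],(sel,b),'Nelder-Mead',options=dict(initial_simplex=[[.374,-.315,-.88],[.39,-.315,-.88],[.374,-.33,-.88],[.374,-.315,-.75]]))
        print(L,list(sel),r.x,r.fun)
        if len(sel)==2: print('grip',pts([(.04,0,.115)],r.x),'tip',prj('top',pts([(.12,0,.025)],r.x)),prj('side',pts([(.12,0,.025)],r.x)))
E
```

```text
477
294
0.09 ['top', 'side'] [ 0.374  -0.3189 -0.9056] 0.48293864162658984
grip [[ 0.3987 -0.3504  0.115 ]] tip [[395.3031 227.3462]] [[294.7792 122.7379]]
0.09 ['top'] [ 0.3741 -0.3196 -0.9063] 0.1802219110201444
0.09 ['side'] [ 0.3727 -0.3175 -0.9501] 0.2779228760178215
0.07 ['top', 'side'] [ 0.3743 -0.3196 -0.9045] 0.6268650736872228
grip [[ 0.3991 -0.351   0.115 ]] tip [[395.4748 227.2   ]] [[294.659  122.6447]]
0.07 ['top'] [ 0.374  -0.3205 -0.8966] 0.2869135234590616
0.07 ['side'] [ 0.3709 -0.3138 -0.8412] 0.32046841497608447
```

```bash
cat > d.py <<'E'
import sys
from h import *
np.set_printoptions(precision=4,suppress=True)
def delta(*wps):
    o=ctrl.get_obs(); Rm=R.from_rotvec(o['tool_rot']); x=Rm.as_matrix()[:,0]; print('t',o['t'],'yawx',np.arctan2(x[1],x[0]),'pos',o['tool_pos'],'z',Rm.as_matrix()[:,2])
    for w in wps:
        Rt=R.from_euler('z',w[3])*R.from_rotvec([0,np.pi,0]) # tool x -> -x ; then yaw w = rod yaw
        print(w, Rm.inv().apply(np.array(w[:3])-o['tool_pos']),(Rm.inv()*Rt).as_rotvec())
if __name__=='__main__': delta(*eval(sys.argv[1]))
E
python3 d.py "[(.45,.15,.26,-.906),(.3987,-.3504,.22,-.906),(.3987,-.3504,.104,-.906)]"
```

```text
t 1.6 yawx 2.8398203777153492 pos [0.1858 0.5968 0.2393] z [ 0.  0. -1.]
(0.45, 0.15, 0.26, -0.906) [-0.3851 -0.348  -0.0207] [ 0.     -0.      0.6042]
(0.3987, -0.3504, 0.22, -0.906) [-0.4848 -0.8411  0.0193] [ 0.     -0.      0.6042]
(0.3987, -0.3504, 0.104, -0.906) [-0.4848 -0.8411  0.1353] [ 0.     -0.      0.6042]
```

```bash
python3 -m jog '0.085 -0.385 -0.348 -0.021 0 0 0.604;0.085 -0.385 -0.348 -0.021 0 0 0.604;0.085 -0.385 -0.348 -0.021 0 0 0.604;0.085 -0.385 -0.348 -0.021 0 0 0.604;0.085 -0.385 -0.348 -0.021 0 0 0.604;0.085 -0.385 -0.348 -0.021 0 0 0.604;0.085 -0.385 -0.348 -0.021 0 0 0.604;0.085 -0.385 -0.348 -0.021 0 0 0.604;0.085 -0.385 -0.348 -0.021 0 0 0.604;0.085 -0.385 -0.348 -0.021 0 0 0.604;0.085 -0.385 -0.348 -0.021 0 0 0.604;0.085 -0.385 -0.348 -0.021 0 0 0.604;0.085 -0.385 -0.348 -0.021 0 0 0.604' 
python3 d.py "[(.3987,-.3504,.22,-.906)]"
```

```text
t: 2.68
tool_pos: [0.4516, 0.1464, 0.2609]
tool_rot: [1.379, 2.82, -0.001]
contact_force: [-0.6, 0.9, -0.3]
opening: 0.085
grip_force: 0.0
t 2.6833 yawx 2.2320984384882037 pos [0.4516 0.1464 0.2609] z [ 0.0017 -0.0012 -1.    ]
(0.3987, -0.3504, 0.22, -0.906) [-0.3596 -0.3469  0.0414] [ 0.0006  0.002  -0.0035]
```

```bash
python3 -m jog '0.085 -0.36 -0.347 0.04 0 0 0;0.085 -0.36 -0.347 0.04 0 0 0;0.085 -0.36 -0.347 0.04 0 0 0;0.085 -0.36 -0.347 0.04 0 0 0;0.085 -0.36 -0.347 0.04 0 0 0;0.085 -0.36 -0.347 0.04 0 0 0;0.085 -0.36 -0.347 0.04 0 0 0;0.085 -0.36 -0.347 0.04 0 0 0;0.085 -0.36 -0.347 0.04 0 0 0;0.085 -0.36 -0.347 0.04 0 0 0;0.085 -0.36 -0.347 0.04 0 0 0;0.085 -0.36 -0.347 0.04 0 0 0;0.085 -0.36 -0.347 0.04 0 0 0;0.085 -0.36 -0.347 0.04 0 0 0' 
python3 - <<'E'
from d import *
I=save('wrist','w1.png'); 
print(ctrl.tip_of('wrist','rod_grip')[:2],ctrl.tip_of('wrist','rod')[:2])
a=-.906
for z,l in((.126,'top'),):
  for x in(-.09,.04,.09,.12):
    print(x,proj('wrist',[.374+x*np.cos(a),-.319+x*np.sin(a),z]))
delta((.3987,-.3504,.104,-.906))
E
```

```text
t: 3.85
tool_pos: [0.3982, -0.3491, 0.2198]
tool_rot: [-1.379, -2.821, -0.001]
contact_force: [-0.5, 0.0, -0.2]
opening: 0.085
grip_force: 0.0
[{'xy': [252.6, 186.9], 'p': 0.97}, {'xy': [413.5, 213.2], 'p': 0.82}] [{'xy': [253.6, 141.3], 'p': 0.96}, {'xy': [399.4, 201.8], 'p': 0.9}]
-0.09 [253.0188  29.8179]
0.04 [253.2466 193.5679]
0.09 [253.3176 244.5847]
0.12 [253.3567 272.6898]
t 4.0 yawx 2.236646353969119 pos [ 0.3992 -0.3466  0.2204] z [ 0.0002  0.0002 -1.    ]
(0.3987, -0.3504, 0.104, -0.906) [-0.0027 -0.0028  0.1164] [ 0.0003 -0.      0.0011]
```

View pics/w1.png

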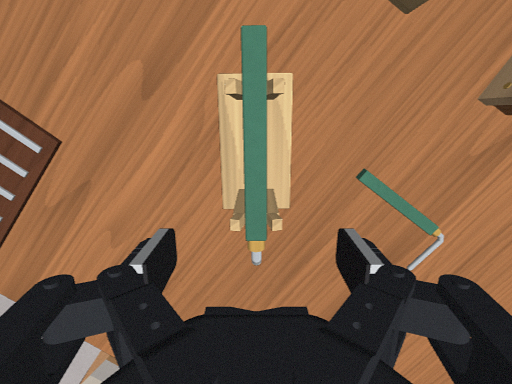

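```bash
python3 - <<'E'
from d import *
for i in range(3): print(ctrl.get_obs()['tool_pos'])
I=save('wrist','w1b.png').astype(int); print(ctrl.get_obs()['tool_pos'])
m=((I[...,1]>I[...,0]+8)&(I[...,1]>I[...,2])); m[:,:235]=0;m[:,275:]=0
for r in (45,80,110,140,170,200,230):
    c=np.where(m[r])[0]; print(r,c.min(),c.max(),c.mean())
rr=np.where(m[:,255])[0]; print(rr.min(),rr.max())
A=atz('wrist',(255,rr.min()),.126);B=atz('wrist',(257,rr.max()),.126); v=B-A; print(A,B,np.linalg.norm(v),np.arctan2(v[1],v[0]))
g=A+v*(.13/.18); print('grip',g)
delta((g[0],g[1],.104,np.arctan2(v[1],v[0])))
E
```

```text
[ 0.3992 -0.3466  0.2204]
[ 0.3992 -0.3466  0.2204]
[ 0.3992 -0.3466  0.2204]
[ 0.3994 -0.3463  0.2205]
45 239 263 251.0
80 240 263 251.5
110 241 263 252.0
140 241 263 252.0
170 242 263 252.5
200 242 263 252.5
230 243 263 253.0
28 241
[ 0.319  -0.2461  0.126 ] [ 0.4302 -0.3846  0.126 ] 0.17765364346194362 -0.8944607757184987
grip [ 0.3993 -0.3461  0.126 ]
t 4.05 yawx 2.2372610298168474 pos [ 0.3994 -0.3463  0.2205] z [ 0.0004 -0.0001 -1.    ]
(np.float64(0.39932283201710594), np.float64(-0.3461164592206931), 0.104, np.float64(-0.8944607757184987)) [0.0002 0.     0.1165] [ 0.0003  0.0003 -0.0099]
```

```bash
python3 -m jog '0.085 0 0 0.04 0 0 -0.01;0.085 0 0 0.08 0 0 -0.01;0.085 0 0 0.1 0 0 -0.01;0.085 0 0 0.1165 0 0 -0.01;0.085 0 0 0.1165 0 0 -0.01;0.085 0 0 0.1165 0 0 -0.01'; python3 d.py "[(.3993,-.3461,.104,-.8945)]"
```

```text
t: 4.55
tool_pos: [0.3991, -0.3459, 0.1035]
tool_rot: [-1.357, -2.832, -0.001]
contact_force: [0.8, -0.1, 1.1]
opening: 0.0849
grip_force: 0.0
t 4.55 yawx 2.247560283780696 pos [ 0.3991 -0.3459  0.1035] z [-0.0009  0.0011 -1.    ]
(0.3993, -0.3461, 0.104, -0.8945) [-0.0002  0.0001 -0.0005] [ 0.     -0.0015  0.0005]
```

```bash
python3 -m jog '0.0 0 0 0 0 0 0;0.0 0 0 0 0 0 0;0.0 0 0 0 0 0 0;0 0 0 0 0 0 0;0 0 0 0 0 0 0;0 0 0 0 0 0 0;0 0 0 0 0 0 0;0 0 0 0 0 0 0;0 0 0 0 0 0 0;0 0 0 0 0 0 0' 120; python3 - <<'E'
from h import *
save('wrist','w2.png'); o=ctrl.get_obs(); print(o['grip_force'],o['contact_force'],o['wrist_torque'],o['tool_pos'])
E
```

```text
t: 5.38
tool_pos: [0.3987, -0.3486, 0.105]
tool_rot: [1.361, 2.831, -0.004]
contact_force: [-4.5, -2.3, 6.1]
opening: 0.018
grip_force: 117.6
117.5984251499176 [-4.87315989 -1.62808623  5.69921964] [-0.2714424   0.77096803 -0.01522985] [ 0.39867862 -0.3485921   0.10503857]
```

View pics/w2.png

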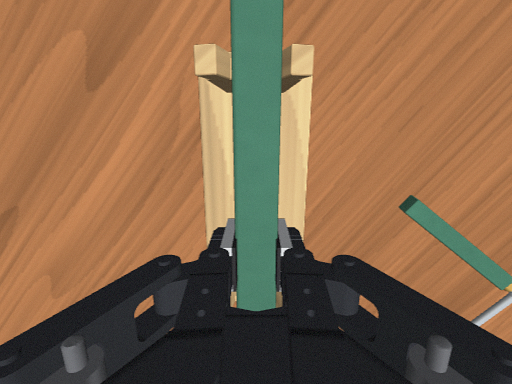

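```bash
python3 - <<'E'
from d import *
a=.106; P=np.array([.7415,.1065])
w=lambda x,z:(*(P+x*np.array([np.cos(a),np.sin(a)])),z,a)
delta((.3987,-.3486,.26,-.8965),w(-.235,.26),w(-.235,.165))
E
python3 -m jog '0 0 0 -0.02 0 0 0;0 0 0 -0.05 0 0 0;0 0 0 -0.09 0 0 0;0 0 0 -0.13 0 0 0;0 0 0 -0.155 0 0 0;0 0 0 -0.155 0 0 0;0 0 0 -0.155 0 0 0'
python3 - <<'E'
from d import *
a=.106; P=np.array([.7415,.1065])
w=lambda x,z:(*(P+x*np.array([np.cos(a),np.sin(a)])),z,a)
delta(w(-.235,.26))
o=ctrl.get_obs(); print(o['contact_force'],o['wrist_torque'],o['opening'])
E
```

```text
t 5.4333 yawx 2.245653167365559 pos [ 0.3987 -0.3486  0.105 ] z [-0.0008 -0.0023 -1.    ]
(0.3987, -0.3486, 0.26, -0.8965) [-0.0002 -0.0003 -0.155 ] [-0.002   0.0014  0.0006]
(np.float64(0.5078189942875394), np.float64(0.08163662192675898), 0.26, 0.106) [ 0.2675  0.3537 -0.156 ] [-0.0025  0.0002 -1.0019]
(np.float64(0.5078189942875394), np.float64(0.08163662192675898), 0.165, 0.106) [ 0.2677  0.3539 -0.061 ] [-0.0025  0.0002 -1.0019]
t: 6.02
tool_pos: [0.3997, -0.3478, 0.2603]
tool_rot: [1.359, 2.829, -0.001]
contact_force: [0.0, -0.5, -2.7]
opening: 0.018
grip_force: 117.5
t 6.0167 yawx 2.2458682556481393 pos [ 0.3997 -0.3478  0.2603] z [ 0.0027 -0.002  -1.    ]
(np.float64(0.5078189942875394), np.float64(0.08163662192675898), 0.26, 0.106) [ 0.2676  0.3528 -0.0002] [-0.0008  0.0034 -1.0017]
[ 0.0341 -0.5472 -2.734 ] [0.0701 0.0466 0.045 ] 0.018011668423935555
```

```bash
python3 -m jog '0 0.268 0.353 0 0 0 -1.0;0 0.268 0.353 0 0 0 -1.0;0 0.268 0.353 0 0 0 -1.0;0 0.268 0.353 0 0 0 -1.0;0 0.268 0.353 0 0 0 -1.0;0 0.268 0.353 0 0 0 -1.0;0 0.268 0.353 0 0 0 -1.0;0 0.268 0.353 0 0 0 -1.0;0 0.268 0.353 0 0 0 -1.0;0 0.268 0.353 0 0 0 -1.0;0 0.268 0.353 0 0 0 -1.0;0 0.268 0.353 0 0 0 -1.0;0 0.268 0.353 0 0 0 -1.0;0 0.268 0.353 0 0 0 -1.0;0 0.268 0.353 0 0 0 -1.0'
python3 - <<'E'
from d import *
a=.106; P=np.array([.7415,.1065])
w=lambda x,z:(*(P+x*np.array([np.cos(a),np.sin(a)])),z,a)
delta(w(-.235,.26),w(-.235,.165))
S=ctrl.get_image('side');T=ctrl.get_image('top')
print('tip side',ctrl.tip_of('side','rod_tip')[:2],'lip',ctrl.tip_of('side','lip_top')[:2]); print('tip top',ctrl.tip_of('top','rod_tip')[:2],ctrl.tip_of('top','lip_top')[:2])
W=ctrl.get_image('wrist')
o=ctrl.get_obs(); tz=o['tool_pos']; yaw=a
tip=tz+np.array([.08*np.cos(a),.08*np.sin(a),.011-.09]); print('exp tip',tip,proj('side',tip),proj('top',tip))
c=lambda I,x,y,w,h:cv2.resize(I[y:y+h,x:x+w],(400,300),interpolation=2)
save('','c2.png',np.vstack([np.hstack([c(S,150,130,160,120),c(T,150,95,160,120)]),np.hstack([c(W,0,0,512,384),c(S,215,130,80,60)])]))
E
```

```text
t: 7.27
tool_pos: [0.5064, 0.0816, 0.2572]
tool_rot: [0.161, -3.135, 0.0]
contact_force: [-0.4, -0.5, -1.8]
opening: 0.0182
grip_force: 117.9
t 7.2667 yawx -3.0386557043287765 pos [0.5064 0.0816 0.2572] z [-0.0026 -0.0002 -1.    ]
(np.float64(0.5078189942875394), np.float64(0.08163662192675898), 0.26, 0.106) [-0.0014 -0.0001 -0.0028] [ 0.0001 -0.0026 -0.0031]
(np.float64(0.5078189942875394), np.float64(0.08163662192675898), 0.165, 0.106) [-0.0017 -0.0001  0.0922] [ 0.0001 -0.0026 -0.0031]
tip side [{'xy': [244.2, 187.3], 'p': 0.63}, {'xy': [227.6, 135.7], 'p': 0.62}] lip [{'xy': [233.8, 206.9], 'p': 0.83}]
tip top [{'xy': [364.8, 158.7], 'p': 0.87}] []
exp tip [0.5867 0.0904 0.18  ] [242.4043 187.8289] [228.0387 166.1166]
```

View pics/c2.png

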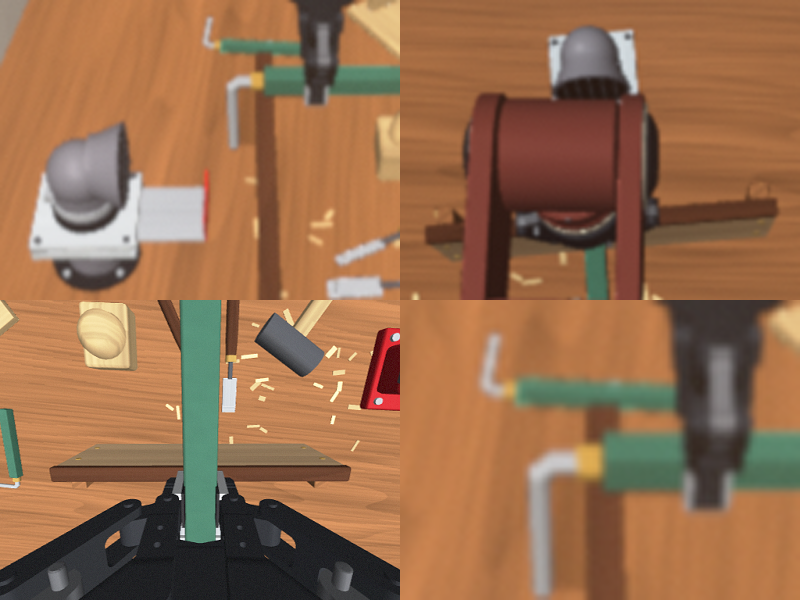

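```bash
python3 -m jog '0 -0.001 0 0.03 0 0 0;0 -0.001 0 0.06 0 0 0;0 -0.001 0 0.08 0 0 0;0 -0.001 0 0.094 0 0 0;0 -0.001 0 0.094 0 0 0;0 -0.001 0 0.094 0 0 0'
python3 - <<'E'
from d import *
a=.106; P=np.array([.7415,.1065])
o=ctrl.get_obs(); d=o['tool_pos'][:2]-P; print('port',d@[np.cos(a),np.sin(a)],d@[-np.sin(a),np.cos(a)],o['tool_pos'],o['contact_force'],o['wrist_torque'])
S=ctrl.get_image('side');print(ctrl.tip_of('side','rod_tip')[:2],'lip',ctrl.tip_of('side','lip_top')[:2]);T=ctrl.get_image('top')
c=lambda I,x,y,w,h:cv2.resize(I[y:y+h,x:x+w],(600,450),interpolation=2)
save('','c3.png',c(S,180,150,120,90))
E
```

```text
t: 8.12
tool_pos: [0.5077, 0.0824, 0.1643]
tool_rot: [0.163, -3.136, -0.0]
contact_force: [0.2, 0.6, -0.6]
opening: 0.0181
grip_force: 117.9
port -0.23506957190185396 0.0007741166730794727 [0.5077 0.0824 0.1643] [ 0.1845  0.5613 -0.5583] [0.027  0.0191 0.0295]
[{'xy': [245.8, 208.3], 'p': 0.87}, {'xy': [231.6, 138.4], 'p': 0.5}] lip [{'xy': [288.6, 188.5], 'p': 0.69}, {'xy': [231.5, 207.4], 'p': 0.66}]
```

View pics/c3.png

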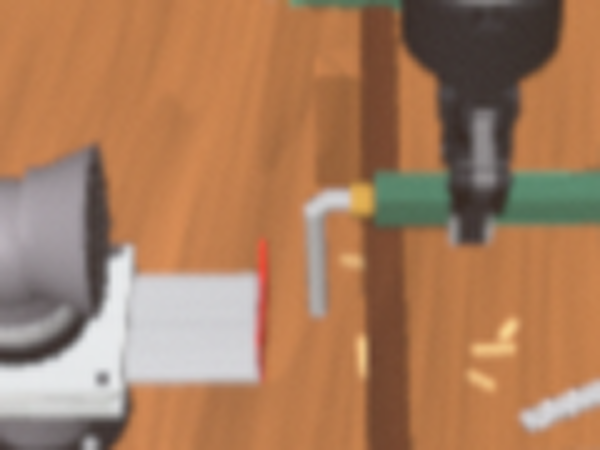

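```bash
python3 -m jog '0 -0.008 0 0 0 0 0;0 -0.014 0 0 0 0 0;0 -0.018 0 0 0 0 0;0 -0.021 0 0 0 0 0;0 -0.024 0 0 0 0 0;0 -0.027 0 0 0 0 0;0 -0.03 0 0 0 0 0;0 -0.034 0 0 0 0 0;0 -0.038 0 0 0 0 0;0 -0.042 0 0 0 0 0;0 -0.046 0 0 0 0 0;0 -0.05 0 0 0 0 0;0 -0.054 0 0 0 0 0'
cat > st.py <<'E'
from d import *
a=.106; P=np.array([.7415,.1065])
o=ctrl.get_obs(); d=o['tool_pos'][:2]-P; R_=R.from_rotvec(o['tool_rot']).as_matrix()
u=np.array([np.cos(a),np.sin(a)]);v=np.array([-np.sin(a),np.cos(a)])
print('t',o['t'],'port',d@u,d@v,'z',o['tool_pos'][2],'tool z',R_[:,2],'Fx,Fy',o['contact_force'][:2]@u,o['contact_force'][:2]@v,'Fz',o['contact_force'][2],'torque',o['wrist_torque'])
E
python3 st.py
```

```text
t: 9.4
tool_pos: [0.5608, 0.0881, 0.1644]
tool_rot: [0.164, -3.133, 0.0]
contact_force: [-6.1, -0.5, 0.8]
opening: 0.0177
grip_force: 118.0
t 9.4 port -0.18163224856985621 0.0008427094555855267 z 0.16438347192317862 tool z [-0.0041 -0.0004 -1.    ] Fx,Fy -6.139278411192262 0.17261778167937059 Fz 0.7836596125198894 torque [-0.1134  0.9753 -0.0089]
```

```bash
cat > g.py <<'E'
import sys,numpy as np
from station import ctrl
o=ctrl.get_obs(); u=np.array([np.cos(.106),np.sin(.106)]); f=-(o['contact_force'][:2]@u)
print(round(o['t'],2),round(f,2),round(float((o['tool_pos'][:2]-[.7415,.1065])@u)*1000,2)); sys.exit(f>9.3)
E
python3 -m jog '0 -0.002 0 0 0 0 0;0 -0.004 0 0 0 0 0;0 -0.0055 0 0 0 0 0;0 -0.0065 0 0 0 0 0;0 -0.0075 0 0 0 0 0;0 -0.008 0 0 0 0 0' >/dev/null; python3 g.py &&
python3 -m jog '0 -0.0006 0 0 0 0 0' >/dev/null && python3 g.py &&
python3 -m jog '0 -0.0006 0 0 0 0 0' >/dev/null && python3 g.py &&
python3 -m jog '0 -0.0006 0 0 0 0 0' >/dev/null && python3 g.py &&
python3 -m jog '0 -0.0006 0 0 0 0 0' >/dev/null && python3 g.py &&
python3 -m jog '0 -0.0006 0 0 0 0 0' >/dev/null && python3 g.py
```

```text
9.9 5.7 -173.25False
```

```bash
sed -i 's/sys.exit(f>9.3)/sys.exit(int(f>9.3))/' g.py
g(){ python3 g.py; }
g && python3 -m jog '0 -0.0006 0 0 0 0 0' >/dev/null && g &&
python3 -m jog '0 -0.0006 0 0 0 0 0' >/dev/null && g &&
python3 -m jog '0 -0.0006 0 0 0 0 0' >/dev/null && g &&
python3 -m jog '0 -0.0006 0 0 0 0 0' >/dev/null && g &&
python3 -m jog '0 -0.0006 0 0 0 0 0' >/dev/null && g &&
python3 -m jog '0 -0.0006 0 0 0 0 0' >/dev/null && g &&
python3 -m jog '0 -0.0006 0 0 0 0 0' >/dev/null && g &&
python3 -m jog '0 -0.0006 0 0 0 0 0' >/dev/null && g &&
python3 -m jog '0 -0.0006 0 0 0 0 0' >/dev/null && g &&
python3 -m jog '0 -0.0006 0 0 0 0 0' >/dev/null && g &&
python3 -m jog '0 -0.0006 0 0 0 0 0' >/dev/null && g &&
python3 -m jog '0 -0.0006 0 0 0 0 0' >/dev/null && g
```

```text
9.9 5.7 -173.25
9.98 5.91 -172.64
10.07 4.77 -172.05
10.15 4.51 -171.47
10.23 4.2 -170.88
10.32 4.65 -170.27
10.4 5.37 -169.66
10.48 5.39 -169.07
10.57 4.4 -168.46
10.65 5.72 -167.84
10.73 4.93 -167.26
10.82 5.5 -166.66
10.9 4.96 -166.07
```

```bash
sed -i 's/9\.3/8.0/' g.py
g(){ python3 g.py; }
g && python3 -m jog '0 -0.0003 0 0 0 0 0' >/dev/null && g &&
python3 -m jog '0 -0.0003 0 0 0 0 0' >/dev/null && g &&
python3 -m jog '0 -0.0003 0 0 0 0 0' >/dev/null && g &&
python3 -m jog '0 -0.0003 0 0 0 0 0' >/dev/null && g &&
python3 -m jog '0 -0.0003 0 0 0 0 0' >/dev/null && g &&
python3 -m jog '0 -0.0003 0 0 0 0 0' >/dev/null && g &&
python3 -m jog '0 -0.0003 0 0 0 0 0' >/dev/null && g &&
python3 -m jog '0 -0.0003 0 0 0 0 0' >/dev/null && g &&
python3 -m jog '0 -0.0003 0 0 0 0 0' >/dev/null && g &&
python3 -m jog '0 -0.0003 0 0 0 0 0' >/dev/null && g &&
python3 -m jog '0 -0.0003 0 0 0 0 0' >/dev/null && g &&
python3 -m jog '0 -0.0003 0 0 0 0 0' >/dev/null && g &&
python3 -m jog '0 -0.0003 0 0 0 0 0' >/dev/null && g &&
python3 -m jog '0 -0.0003 0 0 0 0 0' >/dev/null && g &&
python3 -m jog '0 -0.0003 0 0 0 0 0' >/dev/null && g &&
python3 -m jog '0 -0.0003 0 0 0 0 0' >/dev/null && g &&
python3 -m jog '0 -0.0003 0 0 0 0 0' >/dev/null && g &&
python3 -m jog '0 -0.0003 0 0 0 0 0' >/dev/null && g &&
python3 -m jog '0 -0.0003 0 0 0 0 0' >/dev/null && g &&
python3 -m jog '0 -0.0003 0 0 0 0 0' >/dev/null && g &&
python3 -m jog '0 -0.0003 0 0 0 0 0' >/dev/null && g &&
python3 -m jog '0 -0.0003 0 0 0 0 0' >/dev/null && g
```

```text
10.9 4.96 -166.07
10.98 3.5 -165.67
11.07 5.15 -165.4
11.15 4.86 -165.08
11.23 5.77 -164.79
11.32 5.55 -164.47
11.4 5.82 -164.17
11.48 5.61 -163.89
11.57 4.35 -163.59
11.65 5.31 -163.27
11.73 4.37 -162.99
11.82 5.25 -162.67
11.9 5.26 -162.36
11.98 5.71 -162.09
12.07 5.49 -161.79
12.15 4.46 -161.48
12.23 4.94 -161.19
12.32 4.36 -160.85
12.4 4.77 -160.58
12.48 5.42 -160.27
12.57 4.52 -159.97
12.65 5.32 -159.67
12.73 4.07 -159.38
```

```bash
g(){ python3 g.py; }
g && python3 -m jog '0 -0.0003 0 0 0 0 0' >/dev/null && g &&
python3 -m jog '0 -0.0003 0 0 0 0 0' >/dev/null && g &&
python3 -m jog '0 -0.0003 0 0 0 0 0' >/dev/null && g &&
python3 -m jog '0 -0.0003 0 0 0 0 0' >/dev/null && g &&
python3 -m jog '0 -0.0003 0 0 0 0 0' >/dev/null && g &&
python3 -m jog '0 -0.0003 0 0 0 0 0' >/dev/null && g &&
python3 -m jog '0 -0.0003 0 0 0 0 0' >/dev/null && g &&
python3 -m jog '0 -0.0003 0 0 0 0 0' >/dev/null && g &&
python3 -m jog '0 -0.0003 0 0 0 0 0' >/dev/null && g &&
python3 -m jog '0 -0.0003 0 0 0 0 0' >/dev/null && g &&
python3 -m jog '0 -0.0003 0 0 0 0 0' >/dev/null && g &&
python3 -m jog '0 -0.0003 0 0 0 0 0' >/dev/null && g &&
python3 -m jog '0 -0.0003 0 0 0 0 0' >/dev/null && g &&
python3 -m jog '0 -0.0003 0 0 0 0 0' >/dev/null && g &&
python3 -m jog '0 -0.0003 0 0 0 0 0' >/dev/null && g &&
python3 -m jog '0 -0.0003 0 0 0 0 0' >/dev/null && g &&
python3 -m jog '0 -0.0003 0 0 0 0 0' >/dev/null && g &&
python3 -m jog '0 -0.0003 0 0 0 0 0' >/dev/null && g &&
python3 -m jog '0 -0.0003 0 0 0 0 0' >/dev/null && g &&
python3 -m jog '0 -0.0003 0 0 0 0 0' >/dev/null && g &&
python3 -m jog '0 -0.0003 0 0 0 0 0' >/dev/null && g &&
python3 -m jog '0 -0.0003 0 0 0 0 0' >/dev/null && g
```

```text
12.73 4.07 -159.38
12.82 4.76 -159.07
12.9 5.3 -158.76
12.98 4.96 -158.48
13.07 7.44 -158.39
13.15 8.0 -158.32
13.23 9.28 -158.2
```

```bash
g(){ python3 g.py; }
python3 -m jog '0 -0.0003 0 0 0 0 0;0 -0.0003 0 0 0 0 0' >/dev/null; g
python3 -m jog '0 -0.0003 0 0 0 0 0;0 -0.0003 0 0 0 0 0' >/dev/null; g
python3 -m jog '0 0 0 0 0 0 0' >/dev/null; g; python3 st.py
```

```text
13.4 9.37 -158.12
13.57 10.13 -158.04
13.65 10.3 -158.06
t 13.65 port -0.15805736285216265 0.000822482070017294 z 0.16463230477057442 tool z [-0.0049 -0.0005 -1.    ] Fx,Fy -10.300563228887443 0.23305609141761793 Fz 4.210323797386469 torque [-0.2112  1.9298 -0.0366]
```

```bash
g(){ python3 g.py; }
python3 -m jog '0 -0.0005 0 0 0 0 0;0 -0.0005 0 0 0 0 0' >/dev/null; g
python3 -m jog '0 -0.0005 0 0 0 0 0;0 -0.0005 0 0 0 0 0' >/dev/null; g
python3 -m jog '0 -0.0004 0 0 0 0 0;0 -0.0004 0 0 0 0 0' >/dev/null; g;  python3 st.py
```

```text
13.82 11.26 -157.9
13.98 13.41 -157.79
14.15 14.17 -157.65
t 14.15 port -0.15765264900067996 0.0008440713740220558 z 0.16473225402736574 tool z [-0.0079 -0.0009 -1.    ] Fx,Fy -14.169035487539725 0.27829389561886014 Fz 6.662915243925323 torque [-0.2887  2.6092 -0.0002]
```

```bash
g(){ python3 g.py; }
python3 -m jog '0 0.0002 0 0 0 0 0;0 0.0002 0 0 0 0 0;0 0.0002 0 0 0 0 0;0 0.0002 0 0 0 0 0' >/dev/null; g
python3 -m jog '0 0 0 0 0 0 0;0 0 0 0 0 0 0;0 0 0 0 0 0 0;0 0 0 0 0 0 0;0 0 0 0 0 0 0' >/dev/null; g
python3 -m jog '0 0 0 0 0 0 0;0 0 0 0 0 0 0;0 0 0 0 0 0 0;0 0 0 0 0 0 0;0 0 0 0 0 0 0' >/dev/null; g; python3 st.py
```

```text
14.48 13.16 -157.73
14.9 14.15 -157.7
15.32 13.3 -157.71
t 15.3167 port -0.15770689438346272 0.0008318709445732468 z 0.1646801028581575 tool z [-0.0074 -0.0008 -1.    ] Fx,Fy -13.299957138044158 -0.24443162499686708 Fz 5.9028149949068744 torque [-0.3086  2.5278 -0.0342]
```

```bash
python3 -m jog '0 0.001 0 0 0 0 0;0 0.003 0 0 0 0 0;0 0.01 0 0 0 0 0;0 0.02 0 0 0 0 0;0 0.035 0 0 0 0 0;0 0.045 0 0 0 0 0;0 0.045 0 0 0 0 0;0 0.045 0 -0.03 0 0 0;0 0.045 0 -0.06 0 0 0;0 0.045 0 -0.095 0 0 0;0 0.045 0 -0.095 0 0 0;0 0.045 0 -0.095 0 0 0' >/dev/null
python3 st.py; python3 - <<'E'
from h import *
S=ctrl.get_image('side');T=ctrl.get_image('top');W=ctrl.get_image('wrist')
c=lambda I,x,y,w,h:cv2.resize(I[y:y+h,x:x+w],(400,300),interpolation=2)
save('','c4.png',np.vstack([np.hstack([c(S,150,130,160,120),c(T,150,95,160,120)]),np.hstack([c(W,0,0,512,384),c(S,215,130,120,90)])]))
E
```

```text
t 16.3167 port -0.19819905385272232 0.0006464533736557146 z 0.2636177391055351 tool z [ 0.0079  0.0002 -1.    ] Fx,Fy -0.17661439011844635 0.3992889102313184 Fz -2.7424714781371193 torque [ 0.0222  0.0582 -0.0048]
```

View pics/c4.png

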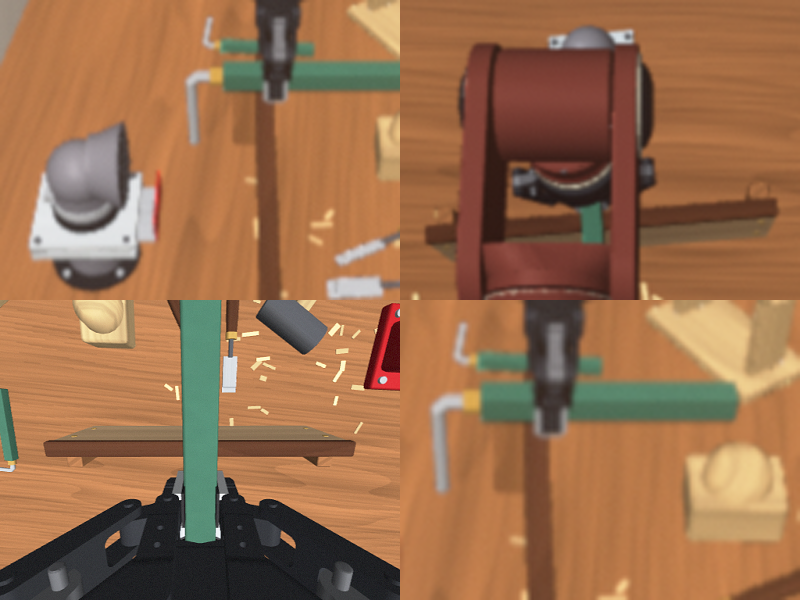

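```bash
python3 - <<'E'
from fit import *
o=ctrl.get_obs(); Rt=R.from_rotvec(o['tool_rot']).as_matrix(); g=o['tool_pos']-.011*Rt[:,2]; ex,ey,ez=-Rt[:,0],Rt[:,1],-Rt[:,2]
I=ctrl.get_image('side').astype(int); m=((I[...,1]>I[...,0]+8)&(I[...,1]>I[...,2]+0)).astype(np.uint8)
k=np.zeros_like(m); k[151:172,234:340]=m[151:172,234:340]
cols=[(c,np.where(k[:,c])[0]) for c in range(240,315)]
for c,r in cols[::6]: print(c,r.min() if len(r) else None,r.max() if len(r) else None)
def model(p,P):
    pitch,dx,dz=p; P=np.array(P); c,s=np.cos(pitch),np.sin(pitch)
    # rod x dips by pitch (positive=nose down), about grip
    return g+np.outer(P[:,0]*c-P[:,2]*s*-1*-1*-1*0+P[:,2]*(-s)*(-1)*0+dx,ex)+np.outer(P[:,1],ey)+np.outer(P[:,2]-np.sin(pitch)*P[:,0]+dz,ez)
b=box(-.13,.05,-.01,.01,-.011,.011)
for pitch in (-.04,-.02,0,.02,.04):
    q=prj('side',model((pitch,0,0),b)); h=cv2.convexHull(q.astype(np.float32)); 
    mm=np.zeros((1536,2048),np.uint8); cv2.fillConvexPoly(mm,(h*4+1.5).round().astype(np.int32),1)
    print(pitch,[( c,np.where(mm[:,c*4+2])[0].min()/4,np.where(mm[:,c*4+2])[0].max()/4) for c in (246,252,282,294,300,306)])
tp=g+.08*ex-.09*ez; print('tip pred',prj('side',tp[None]),ctrl.tip_of('side','rod_tip')[:2])
E
```

```text
240 None None
246 157 167
252 157 167
258 None None
264 None None
270 151 167
276 157 167
282 157 167
288 157 166
294 157 166
300 157 166
306 157 166
312 156 166
-0.04 [(246, np.float64(155.25), np.float64(168.0)), (252, np.float64(155.25), np.float64(168.0)), (282, np.float64(156.0), np.float64(168.5)), (294, np.float64(156.25), np.float64(168.75)), (300, np.float64(156.5), np.float64(169.0)), (306, np.float64(156.5), np.float64(169.0))]
-0.02 [(246, np.float64(155.25), np.float64(168.0)), (252, np.float64(155.25), np.float64(168.0)), (282, np.float64(155.75), np.float64(168.25)), (294, np.float64(155.75), np.float64(168.25)), (300, np.float64(155.75), np.float64(168.5)), (306, np.float64(156.0), np.float64(168.5))]
0 [(246, np.float64(155.75), np.float64(168.5)), (252, np.float64(155.75), np.float64(168.5)), (282, np.float64(155.25), np.float64(168.0)), (294, np.float64(155.25), np.float64(168.0)), (300, np.float64(155.25), np.float64(168.0)), (306, np.float64(155.0), np.float64(167.75))]
0.02 [(246, np.float64(155.75), np.float64(168.5)), (252, np.float64(155.75), np.float64(168.5)), (282, np.float64(155.0), np.float64(167.75)), (294, np.float64(154.75), np.float64(167.5)), (300, np.float64(154.5), np.float64(167.25)), (306, np.float64(154.5), np.float64(167.25))]
0.04 [(246, np.float64(156.0), np.float64(168.75)), (252, np.float64(155.75), np.float64(168.5)), (282, np.float64(154.75), np.float64(167.5)), (294, np.float64(154.25), np.float64(167.0)), (300, np.float64(154.0), np.float64(166.75)), (306, np.float64(153.75), np.float64(166.5))]
tip pred [[228.6844 188.3906]] [{'xy': [230.9, 189.2], 'p': 0.66}, {'xy': [230.0, 139.2], 'p': 0.61}]
```

```bash
python3 d.py "[(.3987,-.3486,.26,-.896)]"
```

```text
t 16.5667 yawx -3.037418349755481 pos [0.5415 0.0861 0.2575] z [-0.0035 -0.0001 -1.    ]
(0.3987, -0.3486, 0.26, -0.896) [ 0.1872 -0.4175 -0.0019] [-0.0015 -0.0033  1.0002]
```

```bash
python3 -m jog '0 0.187 -0.4175 0 0 0 1.0;0 0.187 -0.4175 0 0 0 1.0;0 0.187 -0.4175 0 0 0 1.0;0 0.187 -0.4175 0 0 0 1.0;0 0.187 -0.4175 0 0 0 1.0;0 0.187 -0.4175 0 0 0 1.0;0 0.187 -0.4175 0 0 0 1.0;0 0.187 -0.4175 0 0 0 1.0;0 0.187 -0.4175 0 0 0 1.0;0 0.187 -0.4175 0 0 0 1.0;0 0.187 -0.4175 0 0 0 1.0;0 0.187 -0.4175 0 0 0 1.0;0 0.187 -0.4175 0 0 0 1.0;0 0.187 -0.4175 0 0 0 1.0;0 0.187 -0.4175 0 0 0 1.0;0 0.187 -0.4175 0 0 0 1.0;0 0.187 -0.4175 0 0 0 1.0' ; python3 d.py "[(.3987,-.3486,.15,-.896)]"
```

```text
t: 17.98
tool_pos: [0.4003, -0.3475, 0.2597]
tool_rot: [1.358, 2.833, 0.0]
contact_force: [-0.8, 0.1, -1.7]
opening: 0.0184
grip_force: 118.3
t 17.9833 yawx 2.247769163632973 pos [ 0.4003 -0.3475  0.2597] z [ 0.      0.0001 -1.    ]
(0.3987, -0.3486, 0.15, -0.896) [ 0.0001 -0.0019  0.1097] [ 0.0001 -0.      0.0022]
```

Lower to just above the notches, with the small lateral correction, then look.

```bash
python3 -m jog '0 0 -0.002 0.04 0 0 0.002;0 0 -0.002 0.08 0 0 0.002;0 0 -0.002 0.11 0 0 0.002;0 0 -0.002 0.125 0 0 0.002;0 0 -0.002 0.125 0 0 0.002;0 0 -0.002 0.125 0 0 0.002;0 0 -0.002 0.125 0 0 0.002' ; python3 d.py "[(.3987,-.3486,.105,-.896)]"
python3 - <<'E'
from h import *
W=ctrl.get_image('wrist');S=ctrl.get_image('side')
c=lambda I,x,y,w,h:cv2.resize(I[y:y+h,x:x+w],(400,300),interpolation=2)
save('','c5.png',np.hstack([c(W,128,0,256,192),c(S,270,85,96,72)]))
E
```

```text
t: 18.57
tool_pos: [0.3993, -0.3504, 0.1368]
tool_rot: [1.361, 2.828, -0.002]
contact_force: [0.8, 0.3, -0.4]
opening: 0.018
grip_force: 118.2
t 18.5667 yawx 2.2445843658320888 pos [ 0.3993 -0.3504  0.1368] z [ 0.0021 -0.0025 -1.    ]
(0.3987, -0.3486, 0.105, -0.896) [0.0019 0.0007 0.0318] [ 0.0001  0.0032 -0.001 ]
```

View pics/c5.png

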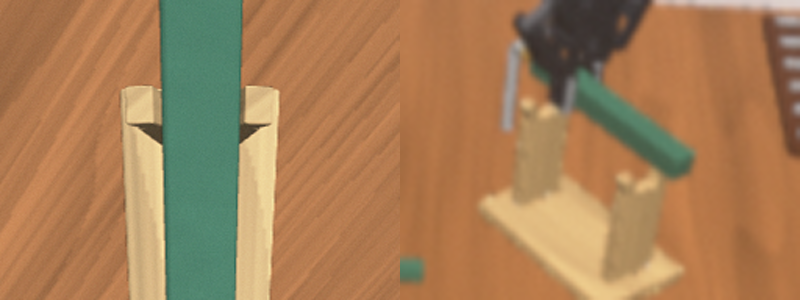

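```bash
python3 -m jog '0 0.001 0.0005 0.008 0 0 0;0 0.001 0.0005 0.014 0 0 0;0 0.001 0.0005 0.02 0 0 0;0 0.001 0.0005 0.025 0 0 0;0 0.001 0.0005 0.028 0 0 0;0 0.001 0.0005 0.03 0 0 0;0 0.001 0.0005 0.03 0 0 0' ; python3 d.py "[(.3987,-.3486,.105,-.896)]"
```

```text
t: 19.25
tool_pos: [0.3981, -0.3489, 0.1051]
tool_rot: [1.363, 2.83, -0.0]
contact_force: [0.1, 0.1, -0.3]
opening: 0.0178
grip_force: 118.6
t 19.25 yawx 2.2437647798126634 pos [ 0.3981 -0.3489  0.1051] z [ 0.0001 -0.0001 -1.    ]
(0.3987, -0.3486, 0.105, -0.896) [-0.0001  0.0007  0.0001] [-0.      0.0001 -0.0018]
```

```bash
python3 -m jog '0 0 0.0005 0.0004 0 0 0;0 0 0.0005 0.0008 0 0 0;0 0 0.0005 0.0008 0 0 0' |grep -E 'pos|contact'; python3 -m jog '0 0 0 0.0004 0 0 0;0 0 0 0.0007 0 0 0;0 0 0 0.0007 0 0 0' |grep -E 'pos|contact'
```

```text
tool_pos: [0.3984, -0.349, 0.105]
contact_force: [-3.5, 1.1, 4.3]
tool_pos: [0.3984, -0.349, 0.1051]
contact_force: [-5.3, 3.5, 9.0]
```

```bash
python3 -m jog '0 0 0 -0.001 0 0 0;0 0 0 -0.001 0 0 0;0.03 0 0 -0.001 0 0 0;0.04 0 0 -0.001 0 0 0;0.085 0 0 -0.001 0 0 0;0.085 0 0 -0.001 0 0 0;0.085 0 0 -0.001 0 0 0;0.085 0 0 -0.001 0 0 0;0.085 0 0 -0.001 0 0 0;0.085 0 0 -0.001 0 0 0;0.085 0 0 -0.001 0 0 0' 40;
python3 -m jog '0.085 0 0 -0.02 0 0 0;0.085 0 0 -0.05 0 0 0;0.085 0 0 -0.09 0 0 0;0.085 0 0 -0.13 0 0 0;0.085 0 0 -0.13 0 0 0;0.085 0 0 -0.13 0 0 0'
python3 - <<'E'
from fit import *
W=ctrl.get_image('wrist');S=ctrl.get_image('side')
o=ctrl.get_obs();print(o['tool_pos'])
I=W.astype(int); m=((I[...,1]>I[...,0]+8)&(I[...,1]>I[...,2])); m[:,:235]=0;m[:,275:]=0
rr=np.where(m[:,255])[0]; print(rr.min(),rr.max())
c=lambda I,x,y,w,h:cv2.resize(I[y:y+h,x:x+w],(400,300),interpolation=2)
save('','c6.png',np.vstack([np.hstack([c(W,0,0,512,384),c(W,180,150,160,120)]),np.hstack([c(S,270,85,96,72),c(S,150,150,120,90)])]))
E
```

```text
t: 20.67
tool_pos: [0.3984, -0.3484, 0.1043]
tool_rot: [1.363, 2.83, -0.0]
contact_force: [-0.4, 0.9, 0.4]
opening: 0.0851
grip_force: 0.0
t: 21.17
tool_pos: [0.3997, -0.3499, 0.2384]
tool_rot: [1.36, 2.824, -0.005]
contact_force: [-0.1, 0.4, -0.9]
opening: 0.0851
grip_force: 0.0
[ 0.3981 -0.3481  0.2336]
29 229
```

View pics/c6.png

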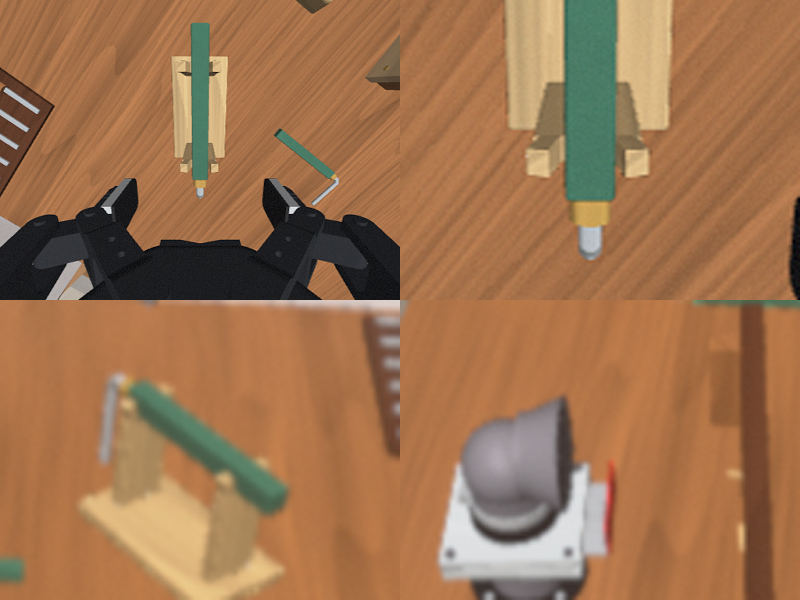

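```bash
python3 - <<'E'
from h import *
a=cv2.imread('pics/side0.png')[:,:,::-1].astype(int); b=ctrl.get_image('side').astype(int)
for I in(a,b):
    m=((I[...,1]>I[...,0]+8)&(I[...,1]>I[...,2]))[95:140,285:345]; y,x=np.where(m); print(len(x),x.mean(),y.mean(),x.min(),x.max(),y.min(),y.max())
print(ctrl.finish_job())
E
```

```text
294 34.945578231292515 24.829931972789115 17 53 10 40
293 34.5358361774744 24.805460750853243 16 53 10 40
the job is handed in; nothing more can be done
None
```

The job is handed in: the gate blade is shut and was held home at about 13–14 N for a little over a second. The rod is back in its notches, within about half a pixel of where it lay in the side view, and the whole job took about 21 s.

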